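# Swing out the stand's bar and hang up the headset

### The arm

A 6-joint arm with a two-finger parallel gripper is mounted at the origin on a cart in front of the work surface, level with it; the furniture and walls round the work are solid. World frame = base frame: x ahead of the robot, y to its left, z up, the work surface at z = 0. Lengths are in m, angles in rad, forces in N, time in s.
With the tool pointing down it reaches from about 0.35 to 0.8 m from the base axis. Payload 7.3 kg.
Tool frame: the origin (TCP) lies on the centre line of the jaws, within the pads' length; the fingertips stand 8 mm ahead of it and the grasp point (between the pads) lies 11 mm behind it (nose_length is the distance from the TCP to the fingertips, in m); z points along the fingers, y is the line along which they close (so a half turn about z gives the same grasp; the last joint's range is limited). The gripper opens to 85 mm and grips with 20 to 120 N. Pads are 22 mm wide; open, the fingers measure 114 mm over their backs; the gripper's body (76 mm by 85 mm) begins 54 mm behind the grasp point. The pads swing forward as they close: fully open they stand 13 mm farther back than shut.
Start: joints at [-1.415, 0.342, 1.524, -0, 1.275, -0.146], TCP at [0.156, -0.501, 0.239] pointing down, gripper open.
Joint ranges: [-2.53, 2.53], [-0.77, 2.02], [0.04, 2.7], [-1, 4.14], [0.28, 2.66], [-3.11, 3.11]. Speed limits (rad/s): [2.57, 2.57, 3.14, 3.14, 3.14, 3.14].

### API

Orientations are given as a unit quaternion [x, y, z, w].
In Python, from rig import * gives the robot as it stands.
- The arm moves only by the shell command python3 -m inch 'ROWS' [OPENING]. ROWS is JSON, a list of rows, each a list of 2 entries, a list of its own where there are three numbers: the shift along the tool's x, y, z each as a share of 0.04 m, from -1 to 1, then the turn, a rotation vector about the tool's x, y, z each as a share of 6 degrees, from -1 to 1. In form: [[[tx, ty, tz], [ax, ay, az]], ...]. A call has 1 to 12 rows; each row shifts and turns the commanded pose from where the row before left it, along the tool's axes as they then stand; what a row does not reach is not made up. A row lasts 1/12 s, in which the tool goes at most 41.7 mm and 7.16 degrees, less where a joint would pass 70% of its speed; a pose out of reach is approached as far as the arm can. A call with a number of a shift or a turn outside -1 to 1 is refused whole. A call with a gripper value outside its range is refused whole. OPENING is the opening, from -1 (shut) to 1 (fully open), set as the call begins (- or left out, the last holds). The fingers move at their own pace and stop on an object; the grip force is fixed at half the most. Time passes only in rows, so rows that do not move let the fingers close. It gives the time, the measured TCP pose, the force, the opening and the grip force at its end, in the units of the state.
- state(): the state, without advancing time (a new reading comes with each control period).
- snapshot(name): name is "scene" or "top" or "wrist"; returns a dict with "pixels" (420x560x3 uint8, red, green, blue), "mtx" (3x3 intrinsics, pixels), "R" (3x3) and "t" (3): a world point X has camera coordinates R X + t. Camera axes: x right, y down, z forward; pixel columns grow to the right and rows downward; lengths in m; the calibration is good to about 2 mm. A picture is of the moment at which its call begins. There is no depth.
- finish_job(): hands the job in; it is judged then, once.
The state is a dict: "t": time; "q": joint angles; "dq": joint speeds; "tau": joint torques, N m; "ee_pos": TCP position; "tcp_rot": TCP orientation; "ft_force": force on the tool from outside, world axes, zero at the start; "torque": the same for the moment, N m; "opening": opening from 0.0 (shut) to 1.0 (fully open); "grip_force": force on a finger pad.
Only numpy, scipy, OpenCV 4.12 (cv2) and the standard library are available. Lean on these libraries where they do the work, as an engineer would, in place of code of your own. Each camera call takes 0.05 s, during which the arm holds its last target. There are 200 camera calls.

### The job

Put the headset away on its stand: pull the sprung index knob up, turn the stand's bar clockwise (seen from above) to the next hole, the middle one of the three, and let the pin drop fully home there. Then hang the headset over the bar by its headband, square across the bar between the plate and the end knob, upright with the ear cups hanging one on each side, and let go. Leave the mug and the stapler where they are.

Things in the scene. Friction and masses are not known exactly. Their poses are not given: they have to be found in the camera images.
- stand: Headset stand, fixed to the desk; origin: centre of its underside. Round dark foot 140 mm across, 16 mm high; aluminium post 20 mm thick; at 141 to 149 mm height a dark round index plate 100 mm across with three holes at 38 mm radius, 60 degrees apart. Above it turns an aluminium arm: the bar on one side, on the other a short tail with the knob.
- post_top (a point): Point on the vertical turning axis of the stand's arm, 165 mm above the desk, level with the top of the bar. Its x axis (like the stand's) is the direction in which the bar points when the pin is in the middle hole, the knob then being on the opposite side; z is up. Fixed with the stand.
- bar_hang (a point): Point on top of the horizontal round bar (14 mm thick), 115 mm out from the turning axis, 165 mm above the desk: the middle of the free stretch. Turns with the arm: x points outward along the bar, z up. Free from 60 mm inward of this point (index plate) to 50 mm outward (rubber end knob, 24 mm across, its top 5 mm above the bar).
- knob (a point): Centre of the black round pull knob of the index pin, 22 mm in diameter, 18 mm tall, spinning freely on its upright 9 mm stem; 38 mm from the turning axis, on the side away from the bar, and 193 mm above the desk when home. The gap below the knob down to the arm's tail is 19 mm. It turns with the arm.
- index_pin (a joint): Lift of the pin and knob in m: 0 = fully home in a hole, 0.008 = resting on the plate between holes or just free of a hole, 0.020 = top stop. A spring pushes it down with 4.5 N (home) to 7.5 N (top); lift it 12 to 15 mm to turn the arm.
- bar_arm (a joint): Angle of the arm in rad, growing clockwise seen from above: 0 = parked in the first hole (start), 1.047 = middle hole, 2.094 = third hole. Pin home leaves about 0.05 rad of play. It turns with light friction (about 1.6 N at the knob) and stays where left; a pin let go within about 3 mm of a hole's middle drops in.
- headset_center (a point): Centre, half-way up (74 mm), of the loose black headset (0.2 kg, stiff, nothing folds), standing upright on the flat feet of its two ear cups. 148 mm high; 158 mm wide along its y axis; z up. Cups 50 mm deep along x, 72 mm high, 90 mm apart inside. The arched headband is 22 mm wide along x, 8 mm thick.
- headset_crown (a point): Middle of the underside of the headset's headband, 140 mm above the cups' feet; rests on the bar when hung. Axes as headset_center. The band's top is 148 mm above the feet here and about 5 mm lower 32 mm to either side along y, where fingers closing along x can grip it from above and stay clear of a bar under the middle.
- mug_mid (a point): Middle (half-way up) of the white mug, 92x127x95 mm, a bystander.
- stapler_mid (a point): Middle (half-way up) of the dark red stapler, 148x37x40 mm, a bystander.

How it is judged:
By the outcome, as a careful person would: the job done as asked, in the order asked, and still so for the second after the job is handed in, with the robot touching nothing.
It also fails if it takes over 58 s, if anything falls off the work surface, if the arm or the gripper's body presses on something with over 40 N, if the wrist force passes 120 N, or if a joint passes its speed limit or range.

## Working session

There is one attempt and no reset: what is moved stays moved. The work goes in short steps, Python scripts to look and compute and a shell command to move; the robot and the scene stay as the last step left them, time stands still between calls to the robot, and variables do not carry over. Pictures are saved under pics/ and viewed, at most 12 in all, crops included, and the job is handed in when it is done.

```bash
mkdir -p pics; ls; python3 - <<'E'
from rig import *
import cv2,numpy as np
s=state();print(s)
for n in("scene","top"):
    d=snapshot(n);cv2.imwrite(f"pics/{n}0.png",d["pixels"][:,:,::-1]);np.savez(f"{n}0.npz",**d);print(n,d["mtx"],d["R"],d["t"])
E
```

```text
pics
{'t': 0.0, 'q': array([-1.41502329e+00,  3.42693607e-01,  1.52505029e+00,  2.72468910e-05,
        1.27534910e+00, -1.45981338e-01]), 'dq': array([-0.00235442,  0.00069539, -0.00072137,  0.00030224, -0.00014268,
       -0.00084922]), 'tau': array([-2.15943801e-03, -4.33679295e+01, -2.46013141e+01, -4.27655450e-04,
        7.84126954e-03,  2.24698510e-06]), 'ee_pos': array([ 0.15600526, -0.50087953,  0.23862943]), 'tcp_rot': array([ 9.88639932e-01,  1.50301440e-01,  9.35732135e-06, -7.50226098e-04]), 'ft_force': array([-0.02056753, -0.45772927,  0.01475128]), 'torque': array([-0.00215488,  0.02658742, -0.01824988]), 'grip_force': 0.0, 'opening': 1.0017071595160991}
scene [[490.23145767   0.         289.79363211]
 [  0.         490.23145767 211.12883166]
 [  0.           0.           1.        ]] [[-8.58254270e-01 -5.13224656e-01  2.43753696e-04]
 [-3.85657521e-01  6.44613049e-01 -6.60107789e-01]
 [ 3.38626466e-01 -5.66634334e-01 -7.51170851e-01]] [0.4752389  0.35406854 0.89626319]
top [[519.60085933   0.         279.53378931]
 [  0.         519.60085933 211.26742828]
 [  0.           0.           1.        ]] [[-0.01162464 -0.99991339 -0.00617036]
 [-0.98590712  0.01249128 -0.16682662]
 [ 0.16688925  0.00414411 -0.98596694]] [-0.08544324  0.59468835  1.29785214]
```

View pics/scene0.png

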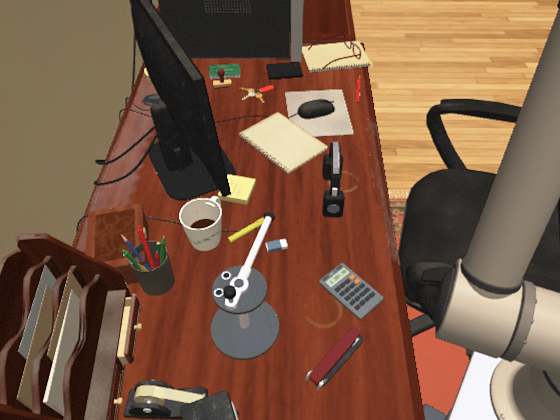

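View pics/top0.png

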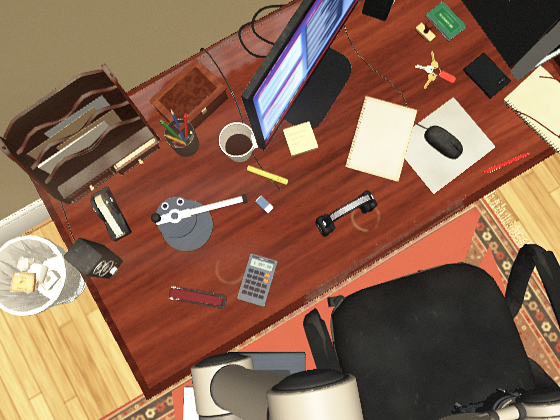

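The scene picture shows the stand's plate near (240,288), the knob at (229,293), the bar tip at (268,218) and the headset at (334,180). In the top picture the knob is at (155,218), the bar tip at (245,199) and the headset runs from (325,225) to (368,202). I'll zoom in to measure.

```bash
python3 - <<'E'
import cv2,numpy as np
s=cv2.imread("pics/scene0.png");t=cv2.imread("pics/top0.png")
def c(i,x,y,w,h,k): return cv2.resize(i[y:y+h,x:x+w],None,fx=k,fy=k,interpolation=cv2.INTER_CUBIC)
a=c(t,145,180,110,75,3.6) #396x270
b=c(t,305,180,110,75,3.6)
d=c(s,200,205,110,80*2,1.8*2)[:576]
o=np.zeros((576,800,3),np.uint8);o[:270,:396]=a;o[290:560,:396]=b;o[:576,402:798]=d
cv2.imwrite("pics/crop0.png",o)
E
```

```text
(no output)
```

View pics/crop0.png

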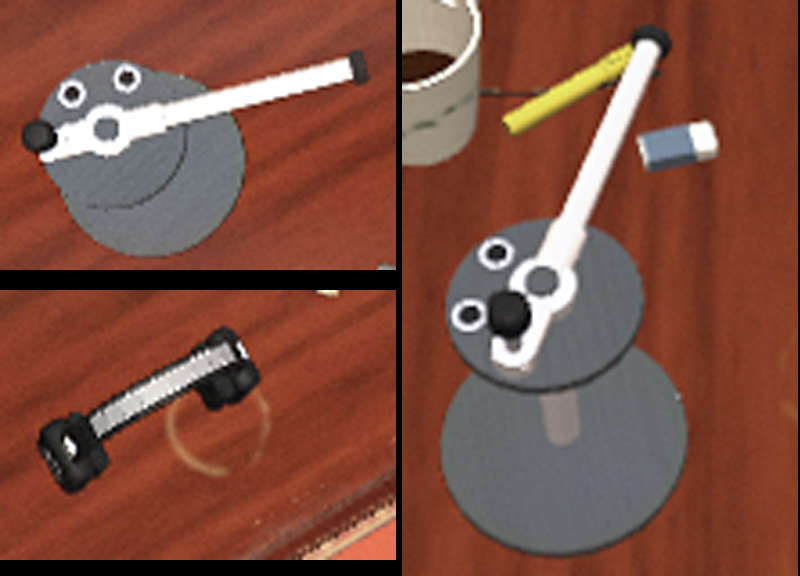

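Crops: in the top picture the pivot is at (174.7,215.6), the knob at (155.8,218.1), the bar end at (245,198.6), and the holes at (165,206) and (180.3,201.4). In the scene picture the knob is at (229.4,292.2), the pivot at (239.2,283.3), the end at (269.4,216.7), and the holes at (226,275) and (218.6,292.5). Next I'll fit the stand and headset poses.

```bash
cat > h.py <<'E'
import numpy as np,cv2
from scipy.optimize import least_squares
from scipy.spatial.transform import Rotation as Ro
def proj(d,X):
    c=np.atleast_2d(X)@d["R"].T+d["t"]; p=c@d["mtx"].T; return p[:,:2]/p[:,2:]
def ray(d,uv,z):
    C=-d["R"].T@d["t"]; v=d["R"].T@np.linalg.inv(d["mtx"])@[uv[0],uv[1],1]; return C+v*(z-C[2])/v[2]
def stand_pts(x,y,yaw,a=0): # a joint angle, middle hole = bar along yaw
    b=yaw-(a-np.pi/3); f=lambda r,t,z:[x+r*np.cos(t),y+r*np.sin(t),z]
    return np.array([f(38,b+np.pi,0)]) if 0 else np.array([f(.038,b+np.pi,.195),f(0,0,.168),f(.171,b,.158),f(.038,yaw+np.pi,.149),f(.038,yaw+np.pi-np.pi/3,.149)])
E
python3 - <<'E'
from h import *
T=np.load("top0.npz");S=np.load("scene0.npz")
tp=np.array([(155.8,218.1),(174.7,215.6),(245,198.6),(165,206.1),(180.3,201.4)])-.4
sp=np.array([(229.4,292.2),(239.2,283.3),(269.4,216.7),(226.1,275.3),(218.6,292.5)])-.4
sp[[3,4]]=sp[[4,3]] if 0 else sp[[3,4]]
for swap in(0,1):
    s2=sp.copy()
    if swap: s2[[3,4]]=s2[[4,3]]
    f=lambda p:np.r_[(proj(T,stand_pts(*p))-tp).ravel(),(proj(S,stand_pts(*p))-s2).ravel()]
    r=least_squares(f,[.5,.25,-2.3]);print(r.x,np.degrees(r.x[2]),r.fun.round(1))
# headset: pixels dark/grey segmentation
for n,d,(x,y,w,h) in(("top",T,(310,185,75,55)),("scene",S,(315,135,40,90))):
    i=d["pixels"][y:y+h,x:x+w].astype(int); m=((i.max(2)-i.min(2))<25).astype(np.uint8)
    k,l,st,_=cv2.connectedComponentsWithStats(m); j=1+st[1:,4].argmax(); 
    v,u=np.nonzero(l==j); r=cv2.minAreaRect(np.c_[u+x,v+y].astype(np.float32)); print(n,st[j],st[j][:2]+[x,y],r)
    np.save(n+"_hm.npy",np.c_[u+x,v+y])
E
```

```text
[ 0.56655693  0.1570089  -2.36984487] -135.78210940512972 [ -0.2   0.2  -0.6   0.3  -0.5  -0.2  -0.    0.    0.    0.7   0.2  -0.6
  -0.4  -1.1  -0.3  -0.5  -7.4  16.9   7.9 -17.3]
[ 0.56653273  0.15730781 -2.37378628] -136.00793526661346 [-0.3  0.1 -0.8  0.3 -0.5  0.1 -0.1  0.  -0.   0.8  0.  -0.4 -0.5 -0.9
 -0.  -0.3  0.  -0.3  0.4  0. ]
top [  5   6  62  45 842] [315 191] ((345.688720703125, 212.8396453857422), (19.619977951049805, 63.32784652709961), 60.945396423339844)
scene [   8    7   21   75 1176] [323 142] ((333.0, 179.0), (74.0, 20.0), 90.0)
```

```bash
cat >> h.py <<'E'
def hull(im,p): cv2.fillConvexPoly(im,cv2.convexHull(np.round(p*16).astype(np.int32)),1,shift=4)
def hs_mask(d,x,y,yaw,z0=0):
    c,s=np.cos(yaw),np.sin(yaw); W=lambda P:np.array(P)@np.array([[c,s,0],[-s,c,0],[0,0,1]])+[x,y,z0]
    im=np.zeros((420,560),np.uint8)
    for sg in(-1,1):
        # cup: rounded box via octagon in xz
        P=[(.025*a,sg*b,.036+.036*e) for a,e in((-1,-.6),(-.6,-1),(.6,-1),(1,-.6),(1,.6),(.6,1),(-.6,1),(-1,.6)) for b in(.045,.079)]
        hull(im,proj(d,W(P)))
    th=np.linspace(0,np.pi,17); A=[(.062*np.cos(t),.066+.078*np.sin(t)) for t in th]
    for (y0,zz0),(y1,zz1) in zip(A[:-1],A[1:]):
        hull(im,proj(d,W([(q*.011,yy,zz+k) for q in(-1,1) for k in(-.004,.004) for yy,zz in((y0,zz0),(y1,zz1))])))
    return im
E
python3 - <<'E'
from h import *
from scipy.optimize import minimize
D=[(np.load(n+"0.npz"),np.load(n+"_hm.npy")) for n in("top","scene")]
ms=[]
for d,p in D:
    m=np.zeros((420,560),np.float32);m[p[:,1],p[:,0]]=1
    m=cv2.morphologyEx(m,cv2.MORPH_CLOSE,np.ones((3,3)));ms.append(cv2.GaussianBlur(m,(0,0),1))
def f(p): return sum(((cv2.GaussianBlur(hs_mask(d,*p).astype(np.float32),(0,0),1)-m)**2).sum()/m.sum() for (d,_),m in zip(D,ms))
g=ray(D[0][0],(345.7,212.8),.09);print(g)
best=min((minimize(f,[g[0],g[1],a],method="Nelder-Mead",options=dict(initial_simplex=[[g[0],g[1],a],[g[0]+.02,g[1],a],[g[0],g[1]+.02,a],[g[0],g[1],a+.2]])) for a in(0.3,.6,-.3)),key=lambda r:r.fun)
print(best.x,np.degrees(best.x[2]),best.fun)
for (d,_),m in zip(D,ms):
    a=hs_mask(d,*best.x);b=m>.5;print((a&b).sum()/((a>0)|b).sum())
# stand/headset relation
x,y,yaw=.5665,.1573,np.radians(-136)
for a in(0,np.pi/3):
    t=yaw-(a-np.pi/3);print("knob",x-.038*np.cos(t),y-.038*np.sin(t),"hang",x+.115*np.cos(t),y+.115*np.sin(t))
E
```

```text
[ 0.58077514 -0.25894741  0.09      ]
[ 0.58906553 -0.26533726  0.50240335] 28.78559160403924 0.17241664230823517
0.7988668555240793
0.8257467994310099
knob 0.5573069679672127 0.19417123759848787 hang 0.5943210179939618 0.04571599147826039
knob 0.5938349124128688 0.18369701807744188 hang 0.4837759229610551 0.07741428739721531
```

```bash
cat > go.py <<'E'
import sys
from rig import *
from h import *
def to(p,xang=None):
    s=state();R=Ro.from_quat(s["tcp_rot"]);d=R.inv().apply(np.array(p)-s["ee_pos"])/.04
    print("t",round(s["t"],2),"pos",s["ee_pos"].round(4),"xang",np.degrees(np.arctan2(*R.as_matrix()[1::-1,0])).round(2),"z",R.as_matrix()[:,2].round(4),"F",s["ft_force"].round(1),"op",round(s["opening"],3),"grip",s["grip_force"])
    print("shift units",d.round(3))
    if xang is not None:
        a=np.radians(xang);G=Ro.from_matrix(np.array([[np.cos(a),np.sin(a),0],[np.sin(a),-np.cos(a),0],[0,0,-1]]))
        print("turn units",(np.degrees((R.inv()*G).as_rotvec())/6).round(3))
        print("shift units in goal axes",(G.inv().apply(np.array(p)-s["ee_pos"])/.04).round(3))
if __name__=="__main__":
    a=[float(v) for v in sys.argv[1:]];to(a[:3],a[3] if len(a)>3 else None)
E
python3 go.py .545 .175 .33 74
```

```text
t 0.1 pos [ 0.156  -0.5009  0.2387] xang 17.29 z [-2.0e-04  1.3e-03 -1.0e+00] F [ 0.4  0.3 -0.2] op 0.999 grip 0.0
shift units [ 14.308 -13.247  -2.262]
turn units [-1.100e-02 -8.000e-03 -9.451e+00]
shift units in goal axes [18.924  4.69  -2.282]
```

```bash
A=1; python3 -m inch '[[[0.715,-0.662,-0.113],[0,0,0]],[[0.715,-0.662,-0.113],[0,0,0]],[[0.715,-0.662,-0.113],[0,0,0]],[[0.715,-0.662,-0.113],[0,0,0]],[[0.715,-0.662,-0.113],[0,0,0]],[[0.715,-0.662,-0.113],[0,0,0]],[[0.715,-0.662,-0.113],[0,0,0]],[[0.715,-0.662,-0.113],[0,0,0]],[[0.715,-0.662,-0.113],[0,0,0]],[[0.715,-0.662,-0.113],[0,0,0]]]' && python3 -m inch '[[[0.715,-0.662,-0.113],[0,0,0]],[[0.715,-0.662,-0.113],[0,0,0]],[[0.715,-0.662,-0.113],[0,0,0]],[[0.715,-0.662,-0.113],[0,0,0]],[[0.715,-0.662,-0.113],[0,0,0]],[[0.715,-0.662,-0.113],[0,0,0]],[[0.715,-0.662,-0.113],[0,0,0]],[[0.715,-0.662,-0.113],[0,0,0]],[[0.715,-0.662,-0.113],[0,0,0]],[[0.715,-0.662,-0.113],[0,0,0]]]' && python3 -m inch '[[[0,0,0],[0,0,-0.945]],[[0,0,0],[0,0,-0.945]],[[0,0,0],[0,0,-0.945]],[[0,0,0],[0,0,-0.945]],[[0,0,0],[0,0,-0.945]],[[0,0,0],[0,0,-0.945]],[[0,0,0],[0,0,-0.945]],[[0,0,0],[0,0,-0.945]],[[0,0,0],[0,0,-0.945]],[[0,0,0],[0,0,-0.945]],[[0,0,0],[0,0,0]],[[0,0,0],[0,0,0]]]'
python3 go.py .5573 .1942 .25 74
python3 - <<'E'
from rig import *
from h import *
d=snapshot("wrist");np.savez("w1.npz",**d);cv2.imwrite("pics/w1.png",d["pixels"][:,:,::-1])
print(proj(d,stand_pts(.5665,.1573,np.radians(-136))).round(1))
E
```

```text
t: 0.93
ee_pos: [0.3508, -0.1615, 0.2846]
tcp_rot: [0.989, 0.15, -0.0, 0.0]
ft_force: [0.7, -0.5, 0.8]
opening: 1.001
grip_force: 0.0
t: 1.77
ee_pos: [0.5452, 0.1764, 0.3294]
tcp_rot: [0.989, 0.151, -0.0, 0.0]
ft_force: [0.7, -1.0, 0.7]
opening: 1.0
grip_force: 0.0
t: 2.77
ee_pos: [0.5447, 0.1744, 0.3293]
tcp_rot: [0.8, 0.601, -0.0, -0.0]
ft_force: [-0.8, -1.1, -0.1]
opening: 0.998
grip_force: 0.0
t 2.77 pos [0.5447 0.1744 0.3293] xang 73.83 z [-8.e-04 -2.e-04 -1.e+00] F [-0.8 -1.1 -0.1] op 0.998 grip 0.0
shift units [0.564 0.166 1.982]
turn units [-0.007  0.004 -0.029]
shift units in goal axes [0.563 0.167 1.982]
[[287.1 172. ]
 [309.2 204.5]
 [393.2 347.3]
 [330.6 160.9]
 [350.9 198.2]]
```

View pics/w1.png

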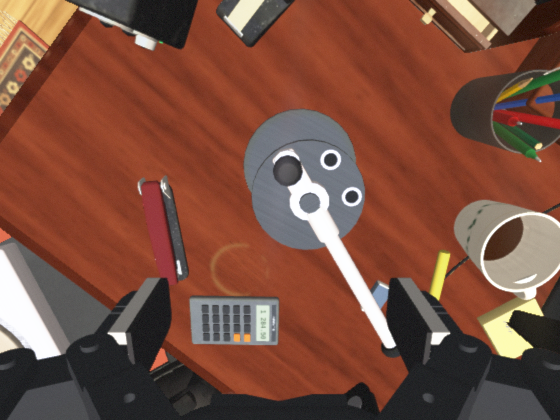

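The wrist picture agrees with the fit: the knob is at (287,170) against (287,172) predicted, and the pivot at (310,203) against (309,204.5). The offset is only about 1 mm. I'll go down onto the knob.

```bash
python3 -m inch '[[[0.282,0.065,0],[0,0,0]],[[0.282,0.065,0],[0,0,0]],[[0,0,0.6],[0,0,0]],[[0,0,0.6],[0,0,0]],[[0,0,0.6],[0,0,0]],[[0,0,0.6],[0,0,0]],[[0,0,0.6],[0,0,0]],[[0,0,0.32],[0,0,0]],[[0,0,0.3],[0,0,0]],[[0,0,0],[0,0,0]],[[0,0,0],[0,0,0]]]'
python3 go.py .5575 .1951 .183 74
```

```text
t: 3.73
ee_pos: [0.5558, 0.1946, 0.1845]
tcp_rot: [0.799, 0.601, -0.001, -0.0]
ft_force: [0.4, -0.3, -0.3]
opening: 1.002
grip_force: 0.0
t 3.73 pos [0.5558 0.1946 0.1845] xang 73.9 z [-1.2e-03 -3.0e-04 -1.0e+00] F [ 0.4 -0.3 -0.3] op 1.002 grip 0.0
shift units [0.024 0.037 0.038]
turn units [-0.011  0.006 -0.017]
shift units in goal axes [0.024 0.037 0.038]
```

```bash
python3 -m inch '[[[0.024,0.037,0.03],[0,0,0]],[[0,0,0],[0,0,0]]]' && python3 -m inch '[[[0,0,0],[0,0,0]],[[0,0,0],[0,0,0]],[[0,0,0],[0,0,0]],[[0,0,0],[0,0,0]],[[0,0,0],[0,0,0]],[[0,0,0],[0,0,0]],[[0,0,0],[0,0,0]],[[0,0,0],[0,0,0]],[[0,0,0],[0,0,0]],[[0,0,0],[0,0,0]]]' -1
python3 go.py .5575 .1951 .183 74
```

```text
t: 3.9
ee_pos: [0.5584, 0.1953, 0.1846]
tcp_rot: [0.799, 0.601, 0.001, 0.0]
ft_force: [-0.9, 1.0, 0.1]
opening: 1.004
grip_force: 0.0
t: 4.73
ee_pos: [0.5577, 0.1952, 0.184]
tcp_rot: [0.799, 0.602, 0.0, 0.0]
ft_force: [-1.6, 0.6, 4.4]
opening: 0.231
grip_force: 58.7
t 4.73 pos [0.5577 0.1952 0.184 ] xang 73.99 z [ 3.e-04  1.e-04 -1.e+00] F [-1.6  0.6  4.4] op 0.231 grip 58.70911573525518
shift units [-0.005 -0.004  0.024]
turn units [ 0.003 -0.001 -0.001]
shift units in goal axes [-0.005 -0.004  0.024]
```

```bash
python3 -m inch '[[[0,0,-0.09],[0,0,0]],[[0,0,-0.09],[0,0,0]],[[0,0,-0.09],[0,0,0]],[[0,0,-0.09],[0,0,0]],[[0,0,0],[0,0,0]],[[0,0,0],[0,0,0]]]'
python3 - <<'E'
from rig import *
from h import *
import numpy as np
S=np.array([.5667,.1582]);yaw=np.radians(-136)
k=np.array([state()["ee_pos"][:2]])[0];print(k-S,np.hypot(*(k-S)),np.degrees(np.arctan2(*(k-S)[::-1])))
R=Ro.from_quat(state()["tcp_rot"])
# arc 104deg -> 44deg, 10 steps
prev=k
for a in np.linspace(104,44,11)[1:]:
    a=np.radians(a);n=S+.038*np.array([np.cos(a),np.sin(a)]);print((R.inv().apply([*(n-prev),0])/.04).round(3));prev=n
E
```

```text
t: 5.23
ee_pos: [0.5574, 0.1952, 0.1978]
tcp_rot: [0.799, 0.602, -0.0, -0.0]
ft_force: [1.2, 1.3, -7.7]
opening: 0.23
grip_force: 58.8
[-0.00927142  0.03695315] 0.03809848244181374 104.08458297678297
[ 0.044  0.091 -0.   ]
[ 0.036  0.093 -0.   ]
[ 0.026  0.096 -0.   ]
[ 0.016  0.098 -0.   ]
[ 0.005  0.099 -0.   ]
[-0.005  0.099 -0.   ]
[-0.016  0.098 -0.   ]
[-0.026  0.096 -0.   ]
[-0.036  0.093 -0.   ]
[-0.045  0.089 -0.   ]
```

```bash
python3 -m inch '[[[0.044,0.091,0],[0,0,0]],[[0.036,0.093,0],[0,0,0]],[[0.026,0.096,0],[0,0,0]],[[0.016,0.098,0],[0,0,0]],[[0.005,0.099,0],[0,0,0]],[[-0.005,0.099,0],[0,0,0]],[[-0.016,0.098,0],[0,0,0]],[[-0.026,0.096,0],[0,0,0]],[[-0.036,0.093,0],[0,0,0]],[[-0.045,0.089,0],[0,0,0]],[[0,0,0],[0,0,0]],[[0,0,0],[0,0,0]]]'
python3 - <<'E'
from go import *
to([.5667+.038*np.cos(np.radians(44)),.1582+.038*np.sin(np.radians(44)),.198],74)
d=snapshot("top");e=snapshot("scene")
c=lambda i,x,y,w,h,k:cv2.resize(i[y:y+h,x:x+w,::-1],None,fx=k,fy=k,interpolation=cv2.INTER_CUBIC)
np.savez("top1.npz",**d);np.savez("scene1.npz",**e)
cv2.imwrite("pics/turn.png",np.hstack([c(d["pixels"],130,170,130,110,3),c(e["pixels"],190,215,130,110,3)]))
P=stand_pts(.5667,.1582,np.radians(-136),np.pi/3);print(proj(d,P).round(1),proj(e,P).round(1))
E
```

```text
t: 6.23
ee_pos: [0.595, 0.1838, 0.1982]
tcp_rot: [0.799, 0.602, 0.0, 0.001]
ft_force: [0.4, -2.9, -7.6]
opening: 0.228
grip_force: 58.9
t 6.23 pos [0.595  0.1838 0.1982] xang 73.96 z [ 0.0013 -0.001  -1.    ] F [ 0.4 -2.9 -7.6] op 0.228 grip 58.93469724920578
shift units [ 0.012 -0.029  0.004]
turn units [ 0.015  0.005 -0.007]
shift units in goal axes [ 0.012 -0.029  0.004]
[[159.7 202.1]
 [173.2 215.5]
 [223.6 267.4]
 [164.1 205.6]
 [179.5 201.7]] [[214.9 277.9]
 [237.9 282.3]
 [330.  267.5]
 [217.8 292.2]
 [225.7 275.2]]
```

View pics/turn.png

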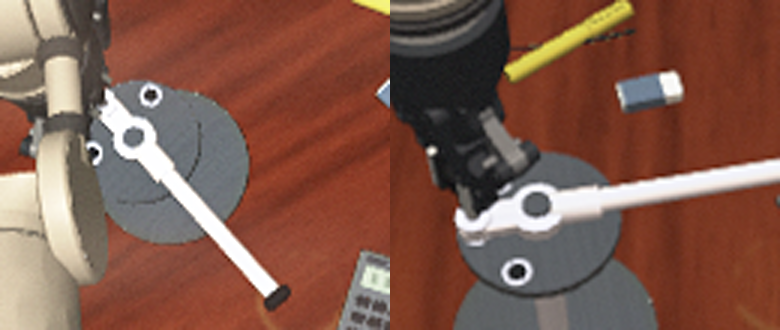

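Both holes other than the middle one are now uncovered (top crop (150,94) and (93,153)), and the bar tip sits at about (222,268). The arm is about 2° too far, so I'll back off about 1 mm, lower the pin and release.

```bash
python3 -m inch '[[[0.01,-0.026,0],[0,0,0]],[[0,0,0],[0,0,0]],[[0,0,0.09],[0,0,0]],[[0,0,0.09],[0,0,0]],[[0,0,0.09],[0,0,0]],[[0,0,0.09],[0,0,0]],[[0,0,0],[0,0,0]],[[0,0,0],[0,0,0]]]'
python3 go.py .594 .1846 .184 74
```

```text
t: 7.0
ee_pos: [0.5936, 0.1853, 0.1841]
tcp_rot: [0.799, 0.602, 0.0, 0.0]
ft_force: [0.2, -2.3, -0.6]
opening: 0.229
grip_force: 59.6
t 7.0 pos [0.5936 0.1853 0.1841] xang 73.99 z [ 9.e-04  1.e-04 -1.e+00] F [ 0.2 -2.3 -0.6] op 0.229 grip 59.5510470145382
shift units [-0.015  0.015  0.002]
turn units [ 0.008 -0.003 -0.002]
shift units in goal axes [-0.015  0.015  0.002]
```

```bash
python3 -m inch '[[[0,0,0],[0,0,0]],[[0,0,0],[0,0,0]],[[0,0,0],[0,0,0]],[[0,0,0],[0,0,0]],[[0,0,0],[0,0,0]],[[0,0,0],[0,0,0]]]' 0.4 && python3 -m inch '[[[0,0,-0.5],[0,0,0]],[[0,0,-1],[0,0,0]],[[0,0,-1],[0,0,0]],[[0,0,-1],[0,0,0]],[[-1,0,0],[0,0,0]],[[-1,0,0],[0,0,0]],[[0,0,0],[0,0,0]],[[0,0,0],[0,0,0]]]'
python3 - <<'E'
from go import *
to([.589,-.265,.3],118.8)
d=snapshot("wrist");np.savez("w2.npz",**d)
cv2.imwrite("pics/w2.png",d["pixels"][:,:,::-1])
for z in(0,.008):
  P=stand_pts(.5667,.1582,np.radians(-136),np.pi/3);P[0,2]+=z;print(proj(d,P).round(1))
E
```

```text
t: 7.5
ee_pos: [0.5935, 0.1854, 0.1838]
tcp_rot: [0.799, 0.602, 0.0, 0.0]
ft_force: [-0.4, -0.7, 0.3]
opening: 0.699
grip_force: 0.0
t: 8.17
ee_pos: [0.5711, 0.1067, 0.3243]
tcp_rot: [0.8, 0.601, 0.0, 0.0]
ft_force: [0.3, 0.1, 0.3]
opening: 0.698
grip_force: 0.0
t 8.17 pos [0.5711 0.1067 0.3243] xang 73.82 z [ 8.e-04 -0.e+00 -1.e+00] F [0.3 0.1 0.3] op 0.698 grip 0.0
shift units [-8.801  3.019  0.608]
turn units [ 7.000e-03  1.000e-03 -7.496e+00]
shift units in goal axes [-8.36  -4.085  0.607]
[[278.2  87.7]
 [253.6 133.4]
 [164.5 297.6]
 [278.2  88.6]
 [301.6 130.9]]
[[278.2  87.5]
 [253.6 133.4]
 [164.5 297.6]
 [278.2  88.6]
 [301.6 130.9]]
```

View pics/w2.png

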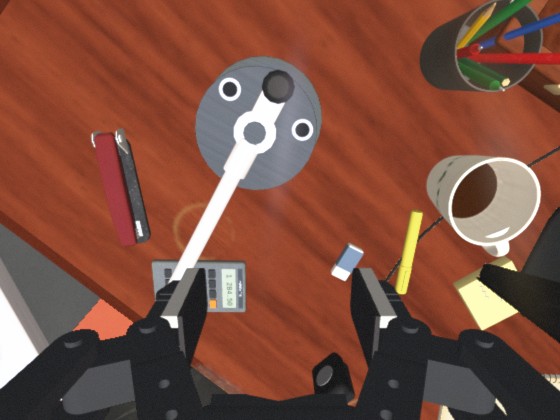

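The wrist picture shows the knob at (278,87), the pivot at (254,133) and the bar along the predicted line, so the arm is at the middle hole. Next I'll move to view the headset, and check the pin height from the scene camera.

```bash
python3 go.py .564 -.352 .3 74 | tail -3; python3 -m inch '[[[-0.96,0.26,0],[0,0,0]],[[-0.96,0.26,0],[0,0,0]],[[-0.96,0.26,0],[0,0,0]],[[-0.96,0.26,0],[0,0,0]],[[-0.96,0.26,0],[0,0,0]],[[-0.96,0.26,0],[0,0,0]],[[-0.96,0.26,0],[0,0,0]],[[-0.96,0.26,0],[0,0,0]],[[-0.96,0.26,0],[0,0,0]],[[-0.96,0.26,0],[0,0,0]],[[-0.96,0.26,0],[0,0,0]],[[-0.5,0.2,0],[0,0,0]]]' && python3 -m inch '[[[0,0,0],[0,0,0]],[[0,0,0],[0,0,0]],[[0,0,0],[0,0,0]]]'
python3 - <<'E'
from go import *
to([.6044,-.293,.25],118.8)
d=snapshot("wrist");np.savez("w3.npz",**d)
e=snapshot("scene");np.savez("scene2.npz",**e)
P=stand_pts(.5667,.1582,np.radians(-136),np.pi/3)
for z in(0,.008): P[0,2]=.195+z;print(proj(e,P[:1]).round(1))
m=hs_mask(d,.5891,-.2653,.5024);im=d["pixels"][:,:,::-1].copy()
cs,_=cv2.findContours(m,cv2.RETR_LIST,cv2.CHAIN_APPROX_NONE);cv2.drawContours(im,cs,-1,(0,255,0),1)
i=e["pixels"][:,:,::-1][255:310,185:265]
cv2.imwrite("pics/w3.png",np.hstack([im,np.vstack([cv2.resize(i,(240,165),interpolation=cv2.INTER_CUBIC),np.zeros((255,240,3),np.uint8)])]))
E
```

```text
shift units [-11.098   3.011   0.594]
turn units [ 0.003 -0.005 -0.016]
shift units in goal axes [-11.102   2.993   0.599]
t: 9.22
ee_pos: [0.5668, -0.354, 0.3225]
tcp_rot: [0.799, 0.601, -0.001, -0.0]
ft_force: [0.4, 1.0, -0.1]
opening: 0.696
grip_force: 0.0
t: 9.47
ee_pos: [0.5678, -0.3492, 0.3232]
tcp_rot: [0.798, 0.602, 0.0, -0.001]
ft_force: [-0.3, 1.0, 0.0]
opening: 0.698
grip_force: 0.0
t 9.47 pos [ 0.5678 -0.3492  0.3232] xang 74.07 z [-4.0e-04  1.1e-03 -1.0e+00] F [-0.3  1.   0. ] op 0.698 grip 0.0
shift units [1.601 0.497 1.83 ]
turn units [-3.000e-03 -1.100e-02 -7.454e+00]
shift units in goal axes [0.79  1.48  1.829]
[[214.9 277.9]]
[[214.4 275.3]]
```

View pics/w3.png

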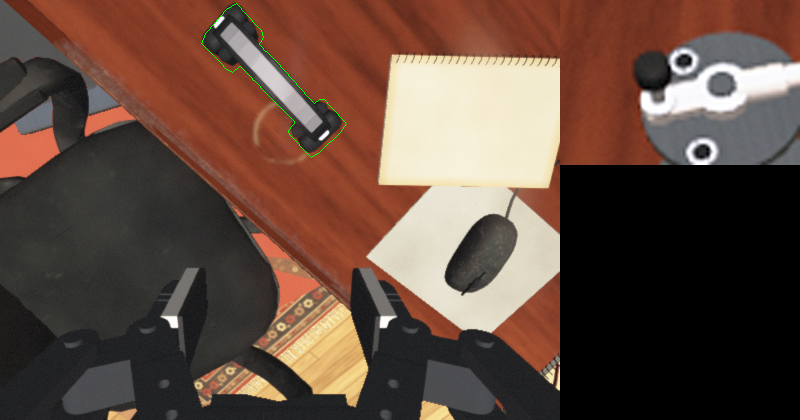

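The green outline of the fitted headset pose matches the picture (band from (235,40) to (320,135)). In the scene crop the knob is at (215.3,278.3), which matches the pin-home prediction of (214.9,277.9) rather than 275.3 for a raised pin. Next I'll grasp the headband.

```bash
python3 -m inch '[[[0,0,0],[0,0,-0.932]],[[0,0,0],[0,0,-0.932]],[[0,0,0],[0,0,-0.932]],[[0,0,0],[0,0,-0.932]],[[0,0,0],[0,0,-0.932]],[[0,0,0],[0,0,-0.932]],[[0,0,0],[0,0,-0.932]],[[0,0,0],[0,0,-0.932]],[[0.4,0.74,0],[0,0,0]],[[0.4,0.74,0],[0,0,0]],[[0,0,0.9],[0,0,0]],[[0,0,0.9],[0,0,0]]]' && python3 -m inch '[[[0,0,0],[0,0,0]],[[0,0,0],[0,0,0]],[[0,0,0],[0,0,0]]]'
python3 go.py .6044 -.293 .127 118.8
```

```text
t: 10.57
ee_pos: [0.6061, -0.291, 0.2542]
tcp_rot: [0.507, 0.862, 0.0, 0.004]
ft_force: [-0.1, -1.3, -1.8]
opening: 0.705
grip_force: 0.0
t: 10.82
ee_pos: [0.6044, -0.2941, 0.2544]
tcp_rot: [0.509, 0.861, -0.0, 0.002]
ft_force: [-0.2, 0.4, 0.8]
opening: 0.702
grip_force: 0.0
t 10.82 pos [ 0.6044 -0.2941  0.2544] xang 118.76 z [ 0.0029 -0.0019 -1.    ] F [-0.2  0.4  0.8] op 0.702 grip 0.0
shift units [0.032 0.008 3.184]
turn units [ 0.016  0.029 -0.007]
shift units in goal axes [0.023 0.013 3.184]
```

```bash
python3 -m inch '[[[0.02,0.01,0.6],[0.016,0.029,0]],[[0,0,0.6],[0,0,0]],[[0,0,0.6],[0,0,0]],[[0,0,0.6],[0,0,0]],[[0,0,0.4],[0,0,0]],[[0,0,0.3],[0,0,0]],[[0,0,0],[0,0,0]],[[0,0,0],[0,0,0]]]' && python3 go.py .6044 -.293 .127 118.8 && python3 -m inch '[[[0,0,0],[0,0,0]],[[0,0,0],[0,0,0]],[[0,0,0],[0,0,0]],[[0,0,0],[0,0,0]],[[0,0,0],[0,0,0]],[[0,0,0],[0,0,0]],[[0,0,0],[0,0,0]],[[0,0,0],[0,0,0]]]' -1; python3 go.py .6044 -.293 .127 118.8
```

```text
t: 11.48
ee_pos: [0.604, -0.2937, 0.1294]
tcp_rot: [0.51, 0.86, 0.0, -0.0]
ft_force: [-0.5, -0.4, -0.0]
opening: 0.701
grip_force: 0.0
t 11.48 pos [ 0.604  -0.2937  0.1294] xang 118.71 z [-9.e-04  5.e-04 -1.e+00] F [-0.5 -0.4 -0. ] op 0.701 grip 0.0
shift units [0.01  0.017 0.061]
turn units [-0.005 -0.008 -0.015]
shift units in goal axes [0.01  0.017 0.061]
t: 12.15
ee_pos: [0.6037, -0.2936, 0.1294]
tcp_rot: [0.51, 0.86, -0.0, -0.0]
ft_force: [-1.8, -0.3, 5.7]
opening: 0.242
grip_force: 59.3
t 12.15 pos [ 0.6037 -0.2936  0.1294] xang 118.73 z [-7.e-04  1.e-04 -1.e+00] F [-1.8 -0.3  5.7] op 0.242 grip 59.29074355226476
shift units [0.005 0.021 0.059]
turn units [-0.006 -0.004 -0.012]
shift units in goal axes [0.005 0.021 0.059]
```

```bash
python3 -m inch '[[[0,0,-0.2],[0,0,0]],[[0,0,-0.4],[0,0,0]],[[0,0,-0.6],[0,0,0]],[[0,0,-0.6],[0,0,0]],[[0,0,-0.6],[0,0,0]],[[0,0,-0.6],[0,0,0]],[[0,0,-0.6],[0,0,0]],[[0,0,-0.6],[0,0,0]],[[0,0,-0.5],[0,0,0]],[[0,0,-0.3],[0,0,0]],[[0,0,0],[0,0,0]],[[0,0,0],[0,0,0]]]'
python3 go.py .5061 .0554 .33 134
python3 - <<'E'
from rig import *
from h import *
d=snapshot("scene");e=snapshot("wrist");s=state();a=np.radians(118.8);p=s["ee_pos"]+.0318*np.array([np.cos(a),np.sin(a),0])
out=[]
for q in(d,e):
    m=hs_mask(q,p[0],p[1],np.radians(28.8),s["ee_pos"][2]-.1294);im=q["pixels"][:,:,::-1].copy()
    cs,_=cv2.findContours(m,cv2.RETR_LIST,cv2.CHAIN_APPROX_NONE);cv2.drawContours(im,cs,-1,(0,255,0),1);out.append(im)
cv2.imwrite("pics/lift.png",np.hstack([cv2.resize(out[0][60:230,240:440],None,fx=2,fy=2),cv2.resize(out[1],(400,300))[:, :]]) if 0 else np.hstack([cv2.resize(out[0][30:230,240:440],(400,400)),np.vstack([cv2.resize(out[1],(400,300)),np.zeros((100,400,3),np.uint8)])]))
E
```

```text
t: 13.15
ee_pos: [0.6038, -0.2933, 0.3279]
tcp_rot: [0.51, 0.86, 0.0, -0.001]
ft_force: [0.5, 0.0, -2.5]
opening: 0.242
grip_force: 58.8
t 13.15 pos [ 0.6038 -0.2933  0.3279] xang 118.73 z [-0.0024  0.0015 -1.    ] F [ 0.5  0.  -2.5] op 0.242 grip 58.80399486632086
shift units [ 8.818  2.049 -0.034]
turn units [-0.01  -0.025 -2.544]
shift units in goal axes [ 7.967  4.299 -0.053]
```

View pics/lift.png

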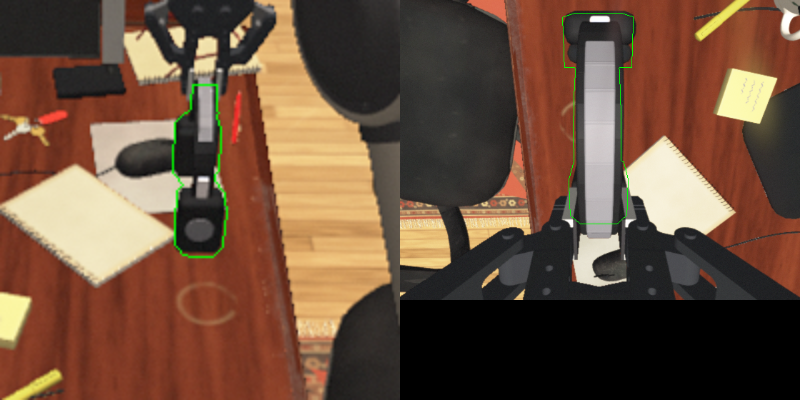

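The headset is held upright and matches the model outline in both views. I'll carry it over the bar.

```bash
python3 -m inch '[[[0,0,-0.1],[0,0,-0.424]],[[0,0,0],[0,0,-0.424]],[[0,0,0],[0,0,-0.424]],[[0,0,0],[0,0,-0.424]],[[0,0,0],[0,0,-0.424]],[[0,0,0],[0,0,-0.424]],[[0.2,0.108,0],[0,0,0]],[[0.4,0.216,0],[0,0,0]],[[0.6,0.324,0],[0,0,0]],[[0.6,0.324,0],[0,0,0]],[[0.6,0.324,0],[0,0,0]],[[0.6,0.324,0],[0,0,0]]]' && python3 -m inch '[[[0.6,0.324,0],[0,0,0]],[[0.6,0.324,0],[0,0,0]],[[0.6,0.324,0],[0,0,0]],[[0.6,0.324,0],[0,0,0]],[[0.6,0.324,0],[0,0,0]],[[0.6,0.324,0],[0,0,0]],[[0.6,0.324,0],[0,0,0]],[[0.6,0.324,0],[0,0,0]],[[0.5,0.27,0],[0,0,0]],[[0.27,0.15,0],[0,0,0]],[[0,0,0],[0,0,0]],[[0,0,0],[0,0,0]]]'; python3 go.py .5061 .0554 .1644 134
```

```text
t: 14.25
ee_pos: [0.5659, -0.1601, 0.331]
tcp_rot: [0.392, 0.92, 0.0, -0.003]
ft_force: [0.2, 0.8, -0.7]
opening: 0.242
grip_force: 58.8
t: 15.25
ee_pos: [0.4987, 0.0821, 0.3323]
tcp_rot: [0.39, 0.921, -0.0, -0.002]
ft_force: [0.1, 0.7, -1.3]
opening: 0.241
grip_force: 58.8
t 15.25 pos [0.4987 0.0821 0.3323] xang 134.04 z [-0.0034  0.0012 -1.    ] F [ 0.1  0.7 -1.3] op 0.241 grip 58.82337560411543
shift units [-0.623 -0.324  4.197]
turn units [-0.015 -0.031  0.006]
shift units in goal axes [-0.61  -0.331  4.198]
```

```bash
python3 -m inch '[[[-0.3,-0.165,0],[-0.015,-0.03,0]],[[-0.31,-0.165,0],[0,0,0]],[[0,0,0],[0,0,0]],[[0,0,0],[0,0,0]],[[0,0,0],[0,0,0]]]'; python3 go.py .5061 .0554 .1644 134
```

```text
t: 15.67
ee_pos: [0.5065, 0.0547, 0.3324]
tcp_rot: [0.392, 0.92, 0.0, -0.0]
ft_force: [-0.5, -0.6, -1.5]
opening: 0.245
grip_force: 58.9
t 15.67 pos [0.5065 0.0547 0.3324] xang 133.9 z [-2.e-04  8.e-04 -1.e+00] F [-0.5 -0.6 -1.5] op 0.245 grip 58.884386818972416
shift units [1.500e-02 4.000e-03 4.199e+00]
turn units [ 0.004 -0.007 -0.016]
shift units in goal axes [0.019 0.006 4.199]
```

```bash
python3 - <<'E'
from rig import *
from h import *
d=snapshot("scene");e=snapshot("top");s=state();a=np.radians(134);p=s["ee_pos"]+.0318*np.array([np.cos(a),np.sin(a),0])
for q,n in((d,"s"),(e,"t")):
    b=np.array([[.5667+r*np.cos(np.radians(-136)),.1582+r*np.sin(np.radians(-136)),.165] for r in(.055,.165,.115)])
    im=q["pixels"][:,:,::-1].copy();B=proj(q,b);cv2.line(im,*[tuple(int(round(v)) for v in k) for k in B[:2]],(255,0,0),1)
    m=hs_mask(q,p[0],p[1],np.radians(44),s["ee_pos"][2]-.1294)
    cs,_=cv2.findContours(m,cv2.RETR_LIST,cv2.CHAIN_APPROX_NONE);cv2.drawContours(im,cs,-1,(0,255,0),1)
    u,v=B[2].astype(int);globals()[n]=cv2.resize(im[max(v-130,0):max(v-130,0)+200,u-100:u+100],(400,400))
cv2.imwrite("pics/over.png",np.hstack([s_ if 0 else globals()["s"],t]))
E
```

```text
Traceback (most recent call last):
IndexError: only integers, slices (`:`), ellipsis (`...`), numpy.newaxis (`None`) and integer or boolean arrays are valid indices
```

```bash
python3 -m inch '[[[0.02,0,0.3],[0,0,0]],[[0,0,0.5],[0,0,0]],[[0,0,0.5],[0,0,0]],[[0,0,0.5],[0,0,0]],[[0,0,0.5],[0,0,0]],[[0,0,0.5],[0,0,0]],[[0,0,0.5],[0,0,0]],[[0,0,0.4],[0,0,0]],[[0,0,0.3],[0,0,0]],[[0,0,0.15],[0,0,0]],[[0,0,0],[0,0,0]],[[0,0,0],[0,0,0]]]'; python3 go.py .5061 .0554 .1544 134
python3 - <<'E'
from rig import *
from h import *
s=state();a=np.radians(134);p=s["ee_pos"]+.0318*np.array([np.cos(a),np.sin(a),0]);out=[]
for n in("scene","top"):
    q=snapshot(n);im=q["pixels"][:,:,::-1].copy()
    B=proj(q,[[.5667+r*np.cos(np.radians(-136)),.1582+r*np.sin(np.radians(-136)),.165] for r in(.055,.165,.115)]).round().astype(int)
    cv2.line(im,B[0].tolist(),B[1].tolist(),(255,0,0),1)
    m=hs_mask(q,p[0],p[1],np.radians(44),s["ee_pos"][2]-.1294)
    cs,_=cv2.findContours(m,cv2.RETR_LIST,cv2.CHAIN_APPROX_NONE);cv2.drawContours(im,cs,-1,(0,255,0),1)
    u,v=B[2];y0=min(max(v-80,0),260);out.append(cv2.resize(im[y0:y0+160,u-80:u+80],(400,400)))
cv2.imwrite("pics/over.png",np.hstack(out))
E
```

```text
t: 16.77
ee_pos: [0.5062, 0.0561, 0.167]
tcp_rot: [0.391, 0.921, 0.0, 0.0]
ft_force: [-0.4, -0.8, -0.3]
opening: 0.242
grip_force: 58.9
t 16.77 pos [0.5062 0.0561 0.167 ] xang 134.0 z [ 7.e-04  6.e-04 -1.e+00] F [-0.4 -0.8 -0.3] op 0.242 grip 58.874466059496626
shift units [-0.011 -0.013  0.315]
turn units [0.009 0.    0.001]
shift units in goal axes [-0.011 -0.013  0.315]
```

View pics/over.png

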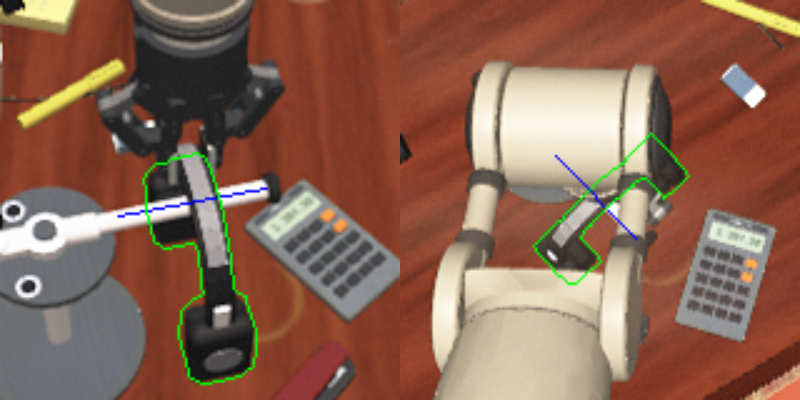

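The band lies square over the middle of the bar, about 12 mm above it, with a cup on each side. I'll lower it gently to contact.

```bash
python3 -m inch '[[[0,0,0.08],[0,0,0]],[[0,0,0.08],[0,0,0]],[[0,0,0.08],[0,0,0]],[[0,0,0.03],[0,0,0]],[[0,0,0],[0,0,0]],[[0,0,0],[0,0,0]],[[0,0,0],[0,0,0]]]' && python3 -m inch '[[[0,0,0.03],[0,0,0]],[[0,0,0],[0,0,0]],[[0,0,0],[0,0,0]]]'
```

```text
t: 17.45
ee_pos: [0.506, 0.0559, 0.1559]
tcp_rot: [0.391, 0.92, 0.0, 0.0]
ft_force: [-0.3, -0.4, -2.3]
opening: 0.238
grip_force: 58.9
t: 17.7
ee_pos: [0.5061, 0.0559, 0.1547]
tcp_rot: [0.391, 0.92, 0.0, 0.0]
ft_force: [0.1, 0.3, -1.1]
opening: 0.245
grip_force: 59.0
```

```bash
python3 -m inch '[[[0,0,0.02],[0,0,0]],[[0,0,0],[0,0,0]],[[0,0,0],[0,0,0]],[[0,0,0],[0,0,0]]]'; python3 -m inch '[[[0,0,0.02],[0,0,0]],[[0,0,0],[0,0,0]],[[0,0,0],[0,0,0]],[[0,0,0],[0,0,0]]]'
```

```text
t: 18.03
ee_pos: [0.5062, 0.0559, 0.1543]
tcp_rot: [0.391, 0.92, 0.001, 0.0]
ft_force: [0.2, -0.5, 4.8]
opening: 0.241
grip_force: 59.7
t: 18.37
ee_pos: [0.5064, 0.0557, 0.154]
tcp_rot: [0.391, 0.92, 0.001, 0.001]
ft_force: [-2.6, -1.5, 9.0]
opening: 0.246
grip_force: 60.4
```

```bash
python3 -m inch '[[[0,0,-0.02],[0,0,0]],[[0,0,0],[0,0,0]],[[0,0,0],[0,0,0]]]' && python3 -m inch '[[[0,0,0],[0,0,0]],[[0,0,0],[0,0,0]],[[0,0,0],[0,0,0]],[[0,0,0],[0,0,0]],[[0,0,0],[0,0,0]],[[0,0,0],[0,0,0]],[[0,0,0],[0,0,0]],[[0,0,0],[0,0,0]]]' 0.3 && python3 -m inch '[[[0,0,-0.1],[0,0,0]],[[0,0,-0.2],[0,0,0]],[[0,0,-0.4],[0,0,0]],[[0,0,-0.6],[0,0,0]],[[0,0,-0.6],[0,0,0]],[[0,0,-0.6],[0,0,0]],[[0,0,-0.6],[0,0,0]],[[-0.8,0,0],[0,0,0]],[[-0.8,0,0],[0,0,0]],[[-0.8,0,0],[0,0,0]],[[0,0,0],[0,0,0]],[[0,0,0],[0,0,0]]]'
python3 - <<'E'
from rig import *
from h import *
out=[]
for n in("scene","top"):
    q=snapshot(n);im=q["pixels"][:,:,::-1].copy()
    m=hs_mask(q,.4840,.0783,np.radians(44),.025)
    cs,_=cv2.findContours(m,cv2.RETR_LIST,cv2.CHAIN_APPROX_NONE);cv2.drawContours(im,cs,-1,(0,255,0),1)
    u,v=proj(q,[.5,.1,.15])[0].astype(int);y0=min(max(v-80,0),260);out.append(cv2.resize(im[y0:y0+160,u-80:u+80],(400,400)))
cv2.imwrite("pics/end.png",np.hstack(out))
E
```

```text
t: 18.62
ee_pos: [0.5063, 0.0558, 0.1542]
tcp_rot: [0.391, 0.92, 0.0, 0.001]
ft_force: [-0.2, -2.4, 6.6]
opening: 0.243
grip_force: 59.8
t: 19.28
ee_pos: [0.506, 0.0559, 0.1538]
tcp_rot: [0.391, 0.92, 0.0, 0.0]
ft_force: [-0.3, 0.6, -0.2]
opening: 0.649
grip_force: 0.0
t: 20.28
ee_pos: [0.5731, -0.0144, 0.2778]
tcp_rot: [0.392, 0.92, 0.0, -0.0]
ft_force: [-0.4, 0.1, -0.3]
opening: 0.655
grip_force: 0.0
```

View pics/end.png

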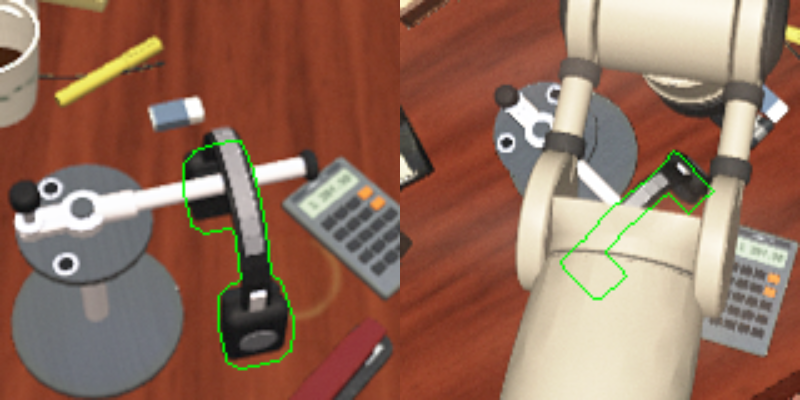

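The headset hangs on the bar, but both cups sit about 4 px above the predicted outline (near cup bottom at 357 against 367 in the crop), so it may be swinging or tilted. I'll wait and compare.

```bash
cat > cmp.py <<'E'
from rig import *
from h import *
import sys
q=snapshot("scene");i=q["pixels"];np.savez(sys.argv[1],**q);print(state()["t"])
E
python3 cmp.py e1.npz; python3 -m inch '[[[-0.5,0,-0.5],[0,0,0]],[[-0.5,0,-0.5],[0,0,0]],[[-0.5,0,-0.3],[0,0,0]],[[-0.5,0,0],[0,0,0]],[[0,0,0],[0,0,0]],[[0,0,0],[0,0,0]]]' |head -2; python3 cmp.py e2.npz; python3 -m inch '[[[0,0,0],[0,0,0]],[[0,0,0],[0,0,0]],[[0,0,0],[0,0,0]],[[0,0,0],[0,0,0]],[[0,0,0],[0,0,0]],[[0,0,0],[0,0,0]],[[0,0,0],[0,0,0]]]'|head -1; python3 cmp.py e3.npz
python3 - <<'E'
from h import *
from scipy.optimize import minimize
L=[np.load(f"e{k}.npz") for k in(1,2,3)]
I=[l["pixels"].astype(int) for l in L]
d=L[2];p=proj(d,[.484,.078,.1])[0].astype(int);x,y=p-[45,60];w,h=90,130
print([np.abs(I[a]-I[b])[y:y+h,x:x+w].max(2).__gt__(25).sum() for a,b in((0,1),(1,2))])
def mask(d,x0,y0,yaw,roll,zc):
    # crown at (x0,y0,zc) rolled about headset x axis
    Rm=(Ro.from_euler("z",yaw)*Ro.from_euler("x",roll)).as_matrix()
    d2=dict(mtx=d["mtx"],R=d["R"]@Rm,t=d["R"]@(np.array([x0,y0,zc])-Rm@[0,0,.14])+d["t"])
    return hs_mask(d2,0,0,0)
i=I[2].copy();g=np.array([i.max(2)-i.min(2)])[0]
m=np.zeros(g.shape,np.float32);roi=np.s_[y:y+h,x:x+w]
pre=cv2.dilate(mask(d,.484,.0783,np.radians(44),0,.165),np.ones((15,15)))
m=((g<25)&(pre>0)).astype(np.float32)
# ignore the bar: bright
m[(i.min(2)>200)]=0
B=lambda a:cv2.GaussianBlur(a.astype(np.float32),(0,0),1)
f=lambda v:((B(mask(d,.484+.01*v[0],.0783+.01*v[1],np.radians(44)+.1*v[2],.1*v[3],.165))-B(m))**2).sum()
r=min((minimize(f,[0,0,0,s],method="Nelder-Mead",options=dict(maxiter=400)) for s in(-1,0,1)),key=lambda r:r.fun)
v=r.x;print("dxy mm",10*v[:2],"yaw",44+np.degrees(.1*v[2]),"roll",np.degrees(.1*v[3]),r.fun,f([0,0,0,0]))
a=np.radians(44);print("radial mm (out -)",10*(v[0]*np.cos(a)+v[1]*np.sin(a)),"lateral",10*(-v[0]*np.sin(a)+v[1]*np.cos(a)))
im=i[:,:,::-1].astype(np.uint8).copy();cs,_=cv2.findContours(mask(d,.484+.01*v[0],.0783+.01*v[1],a+.1*v[2],.1*v[3],.165),cv2.RETR_LIST,cv2.CHAIN_APPROX_NONE)
j=im.copy();cv2.drawContours(j,cs,-1,(0,255,0),1)
cv2.imwrite("pics/end2.png",cv2.resize(np.hstack([im[roi],j[roi]]),None,fx=4,fy=4,interpolation=cv2.INTER_CUBIC))
E
```

```text
20.4333
t: 20.93
ee_pos: [0.6278, -0.0704, 0.3296]
20.9833
t: 21.57
21.6167
[np.int64(336), np.int64(92)]
dxy mm [-0.0099021   0.01110323] yaw 44.003050734045615 roll -4.379875744139807 249.59268188476562 385.21356
radial mm (out -) 0.0005899797151968575 lateral 0.014865568636836612
```

View pics/end2.png

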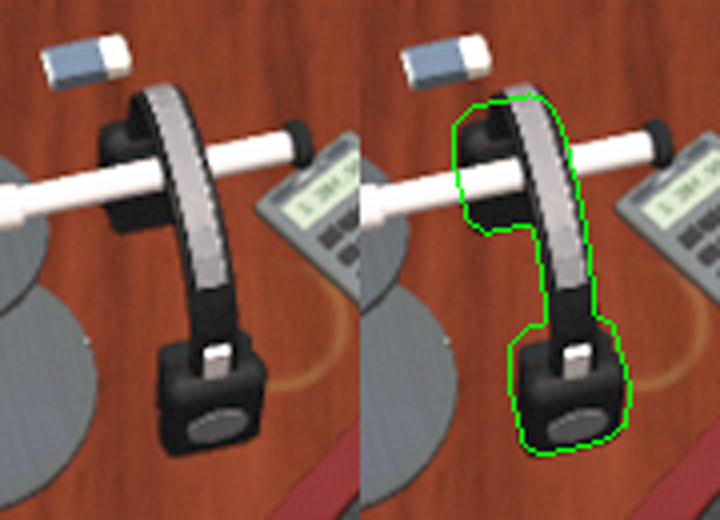

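The headset is on the bar between the plate and the end knob, square to it and rolled a few degrees. I'll check whether it has settled.

```bash
Z='[[[0,0,0],[0,0,0]],[[0,0,0],[0,0,0]],[[0,0,0],[0,0,0]],[[0,0,0],[0,0,0]],[[0,0,0],[0,0,0]],[[0,0,0],[0,0,0]],[[0,0,0],[0,0,0]],[[0,0,0],[0,0,0]],[[0,0,0],[0,0,0]],[[0,0,0],[0,0,0]],[[0,0,0],[0,0,0]],[[0,0,0],[0,0,0]]]'
python3 -m inch '[[[0,0,0],[0,0,0]],[[0,0,0],[0,0,0]],[[0,0,0],[0,0,0]],[[0,0,0],[0,0,0]],[[0,0,0],[0,0,0]],[[0,0,0],[0,0,0]],[[0,0,0],[0,0,0]],[[0,0,0],[0,0,0]],[[0,0,0],[0,0,0]],[[0,0,0],[0,0,0]],[[0,0,0],[0,0,0]],[[0,0,0],[0,0,0]]]'|head -1
for k in 4 5 6; do python3 cmp.py e$k.npz; python3 -m inch '[[[0,0,0],[0,0,0]],[[0,0,0],[0,0,0]],[[0,0,0],[0,0,0]]]'|head -1; done
python3 - <<'E'
from h import *
L=[np.load(f"e{k}.npz") for k in(2,3,4,5,6)]
p=proj(L[0],[.484,.078,.1])[0].astype(int);x,y=p-[45,60]
G=[cv2.cvtColor(l["pixels"],cv2.COLOR_RGB2GRAY)[y:y+130,x:x+90] for l in L]
for g in G:
    # flow of near-cup, far-cup patches vs last
    print([np.round(cv2.phaseCorrelate(g[a:a+44,b:b+44].astype(np.float64),G[-1][a:a+44,b:b+44].astype(np.float64),cv2.createHanningWindow((44,44),cv2.CV_64F))[0],2) for a,b in((76,30),(20,22))])
t=np.load("top0.npz")
from rig import snapshot,state
q=snapshot("top");D=np.abs(q["pixels"].astype(int)-t["pixels"]).max(2)
for n,(u,v) in dict(mug=(238,142),stapler=(200,296)).items(): print(n,(D[v-15:v+15,u-25:u+25]>40).sum())
e=np.load("scene0.npz");D=np.abs(L[-1]["pixels"].astype(int)-e["pixels"]).max(2)
for n,(u,v) in dict(mug=(203,225),stapler=(335,358)).items(): print(n,(D[v-22:v+22,u-22:u+22]>40).sum())
E
```

```text
t: 22.62
22.6667
t: 22.92
22.9667
t: 23.22
23.2667
t: 23.52
[array([0.53, 0.56]), array([0.45, 0.33])]
[array([0.51, 0.43]), array([0.54, 0.51])]
[array([0.48, 0.48]), array([0.45, 0.5 ])]
[array([0.49, 0.48]), array([0.54, 0.51])]
[array([0.5, 0.5]), array([0.5, 0.5])]
mug 1006
stapler 1285
mug 0
stapler 31
```

It has settled. One proper refit of roll and position (the last simplex had zero-size steps), then I'll decide whether to hand in.

```bash
python3 - <<'E'
from h import *
from scipy.optimize import minimize
d=dict(np.load("e6.npz"));i=d["pixels"].astype(int)
a=np.radians(44)
def mask(v):
    o,l,dy,ro=.01*v[0],.01*v[1],.1*v[2],.1*v[3]
    c=np.array([.484-o*np.cos(a)-l*np.sin(a),.0783-o*np.sin(a)+l*np.cos(a),.165-.0048*(l/.032)**2*0])
    Rm=(Ro.from_euler("z",a+dy)*Ro.from_euler("x",ro)).as_matrix()
    return hs_mask(dict(mtx=d["mtx"],R=d["R"]@Rm,t=d["R"]@(c-Rm@[0,0,.14])+d["t"]),0,0,0)
pre=cv2.dilate(mask([0]*4),np.ones((21,21)))
g=i.max(2)-i.min(2);m=((g<28)&(pre>0)&(i.min(2)<190)).astype(np.uint8)
k,l,st,_=cv2.connectedComponentsWithStats(m);
ign=cv2.dilate((i.min(2)>=190).astype(np.uint8),np.ones((3,3)))>0
B=lambda q:cv2.GaussianBlur(q.astype(np.float32),(0,0),1)
f=lambda v:(((B(mask(v))-B(m))**2)[(pre>0)&~ign]).sum()+0.5*np.sum(np.square(v))
for s in(-1,0,1):
    s0=np.array([0,0,0,s*1.]);r=minimize(f,s0,method="Nelder-Mead",options=dict(initial_simplex=np.vstack([s0,s0+np.diag([.6,.6,.6,.8])])))
    v=r.x;print("out mm",(10*v[0]).round(1),"lat mm",(10*v[1]).round(1),"yaw err",np.degrees(.1*v[2]).round(1),"roll",np.degrees(.1*v[3]).round(1),r.fun.round(1),f([0]*4).round(1))
E
```

```text
out mm 0.7 lat mm 4.6 yaw err -1.4 roll -6.0 149.0 303.7
out mm 0.4 lat mm 6.3 yaw err -0.6 roll -7.4 144.0 303.7
out mm 0.5 lat mm 10.2 yaw err -0.6 roll -9.1 140.0 303.7
```

```bash
python3 -c "
from rig import *
print(finish_job())"
```

```text
the job is handed in; nothing more can be done
None
```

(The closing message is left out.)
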